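# Tip up the display arm and hang the wooden sleigh

### The job

First press the blue pad of the display stand all the way down, so that its drooping peg tips up as far as it goes. Then thread the brass loop of the red wooden sleigh over the raised peg and hang it there: let the peg take the weight with the sleigh already at its own nose-down hanging angle, and let go without dropping it or letting it swing freely, without forcing the arm back down. Leave the other things on the table where they are.

Things in the scene. Friction and masses are not known exactly. Their poses are not given: they have to be found in the camera images.
- display_arm (a joint): Tilting arm of the display stand, a seesaw on a level pivot. Value (rad) = elevation of its peg end: about -0.7 (drooping) at the start, 0 level, 0.12 at the upper stop (pad fully down). The pivot is stiff (0.7 N m of friction: about 8 N on the pad moves it) and stays where left, also under the sleigh; about 8 N down on the peg pushes it back.
- pivot_point (a point): Pivot of the arm, 210 mm above the table on the dark steel stand. The stand is fixed: base plate 150 x 120 x 14 mm, round post 22 mm thick, at the pivot two cheeks, 48 mm apart overall along x, reaching 23 mm above the pivot. Axes of the stand: y points, level, to the peg's side; x is the pivot axis; z up.
- peg_mid (a point): Middle of the peg, on its axis: 100 mm from the pivot. The peg is a smooth aluminium bar, 10 mm diameter, 100 mm long, from a brass collar (28 mm diameter, its outer face 50 mm from the pivot) to its free end. Its axes turn with the arm: y runs along the peg to the free end, x along the pivot axis, z up when level.
- peg_tip (a point): Free end of the peg, on its axis, 150 mm from the pivot. Axes as peg_mid.
- pad_top (a point): Centre of the top face of the blue press pad on the other end of the arm. The pad is 44 x 56 x 10 mm (x, y, z) and moves with the arm; this point is 80 mm from the pivot on the side away from the peg, and 14 mm above the arm's axis. Axes as peg_mid.
- sleigh: Red wooden toy sleigh on two dark runners, green parcel on its nose, brass loop on top; 0.16-0.26 kg. Origin: centre of its underside; nose to its -x, z up. From x = -93 to 70 mm. Block-shaped body 130 x 32 mm (x, y), z = 30 to 72 mm; grip its sides across y at x = -35 to -10. Parcel x -61 to -39, top z = 90; tail board x 57 to 65, top z = 93 mm.
- loop_seat (a point): Where the peg's axis lies in the loop when the sleigh hangs: x 22, y 0, z 90.7 mm in the sleigh's frame, axes of the sleigh. The loop stands in the sleigh's x-z plane: a house-shaped arch of 6 mm wire, uprights at x = 2 and 42 mm, roof sloping 45 degrees to a peak at x = 22, top z = 105 mm; opening 34 mm wide, 26 mm high at the peak.
- tape_roll: Bystander: cardboard-coloured tape roll, 80 mm diameter, 30 mm high. Origin: centre of its underside.
- gift_box: Bystander: blue gift box with pale ribbon, 64 x 64 x 42 mm. Origin: centre of its underside.
- bell: Bystander: brass bell, 68 mm diameter, 55 mm high. Origin: centre of its underside.
- fir_tree: Bystander: green wooden fir tree, 72 mm diameter, 140 mm high. Origin: centre of its underside.
- jar: Bystander: low glass jar with red cap, 68 mm diameter, 58 mm high. Origin: centre of its underside.
- scraper: Bystander: scraper with a yellow handle, 180 mm long, lying flat.
- sleigh_com (a point): Centre of mass of the sleigh (nothing to see there): x = -1.5, y = 0, z = 50 mm in its frame, ahead of the loop. So the sleigh hangs nose-down by about 30 degrees (between 20 and 37, with friction on the peg); let go level, it swings.
Things that resemble listed ones, but are neither listed nor needed, are in the scene too. Of the things like the sleigh, leave any that is turquoise; of the rest the larger one is meant.

How it is judged:
By the outcome, as a careful person would: the job done as asked, in the order asked, and still so for the second after the job is handed in, with the robot touching nothing.
It also fails if it takes over 66 s, if anything falls off the work surface, if the arm or the gripper's body presses on something with over 40 N, if the wrist force passes 120 N, or if a joint passes its speed limit or range.

### The arm

A 6-joint arm with a two-finger parallel gripper is mounted at the origin on the work surface. World frame = base frame: x ahead of the robot, y to its left, z up, the work surface at z = 0. Lengths are in mm, angles in rad, forces in N, time in s.
With the tool pointing down it reaches from about 300 to 775 mm from the base axis. Payload 14.6 kg.
Tool frame: the origin (TCP) lies between the finger pads; the fingertips stand 22 mm ahead of it and the grasp point (between the pads) lies 3 mm ahead of it (finger_overhang is the distance from the TCP to the fingertips, in mm); z points along the fingers, y is the direction in which the jaws open and shut (so a half turn about z gives the same grasp; the last joint's range is limited). The gripper opens to 94 mm and grips with 3 to 60 N. Pads are 16 mm wide; open, the fingers measure 119 mm over their backs; the gripper's body (75 mm by 177 mm) begins 78 mm behind the grasp point.
Start: joints at [-1.184, 0.3, 1.521, -0, 1.321, -0.067], TCP at [241.103, -494.326, 227.446] pointing down, gripper open.
Joint ranges: [-3.03, 3.03], [-0.79, 2.21], [0.23, 2.52], [-1.04, 4.18], [0, 3.07], [-2.55, 2.55]. Speed limits (rad/s): [2.22, 2.22, 2.57, 3.14, 3.14, 3.14].

### API

Orientations are given as [roll, pitch, yaw] about the fixed x, y, z axes, in that order (R = Rz(yaw) Ry(pitch) Rx(roll)).
In Python, from cell import * gives the robot as it stands.
- The arm moves only by the tool jog_arm, never from a script. Its argument "increments" is a list of rows, each a list of 7 numbers: the shift along the tool's x, y, z in cm, then the turn, a rotation vector about the tool's x, y, z in degrees, then the finger opening in cm, from 0 to 9.4. In form: [[x, y, z, wx, wy, wz, grip], ...]. A call has 1 to 20 rows; each row shifts and turns the commanded pose from where the row before left it, along the tool's axes as they then stand; what a row does not reach is not made up. A row lasts 1/8 s, in which the tool goes at most 62.5 mm and 10.7 degrees, less where a joint would pass 70% of its speed; a pose out of reach is approached as far as the arm can. A call is refused whole if a number of a shift passes 6.25 or a number of a turn 10.7, either way. A call with a gripper value outside its range is refused whole. The fingers move at their own pace and stop on an object; "squeeze" is the grip in N (left out, the last holds). Time passes only in rows, so rows that do not move let the fingers close. It gives the time, the measured TCP pose, the force and the opening at its end, in the units of the state.
- read_state(): the state, without advancing time (a new reading comes with each control period).
- camera(name): name is "side" or "top"; returns a dict with "image" (420x560x3 uint8, red, green, blue), "K" (3x3 intrinsics, pixels), "rvec" (rotation vector, rad) and "tvec" (3), from world to camera coordinates, as OpenCV has them. Camera axes: x right, y down, z forward; pixel columns grow to the right and rows downward; lengths in mm; the calibration is good to about 2 mm. A picture is of the moment at which its call begins. There is no depth.
- sign_off(): hands the job in, once; it reports no verdict.
Trained networks look in a picture, given as the dict that the camera call returned (one of the last four; its "shot" number tells which), for a name from the list of things; names that differ only in an ending like _2 or _b are one class to them, and where a whole thing is asked for, a point or a joint stands for the part that bears it (a point fixed in the world has none). Each returns a list of dicts, best first, with "conf" (0 to 1); they miss things now and then, are a little off and sometimes report something else, mostly with a low value. They report only what shows in the picture. A call takes as long as a camera call. They do not tell look-alikes from the thing itself.
- recognise(picture, name): "centre" ([x, y, z] in mm, in the coordinates of the camera as it stood for that picture, good to about 4 mm: the middle of the surface that is visible of it).
- regions_of(picture, name): "mask" (420x560 bool, what is visible of it).
The state is a dict: "clock": time; "joints": joint angles; "qd": joint speeds; "effort": joint torques, N m; "eef_pos": TCP position; "eef_rot": TCP orientation; "wrist_force": force on the tool from outside, world axes, zero at the start; "moment": the same for the moment, N m; "finger_gap": finger opening in mm.
Only numpy, scipy, OpenCV 4.12 (cv2) and the standard library are available. Lean on these libraries where they do the work, as an engineer would, in place of code of your own. Each camera call takes 0.05 s, during which the arm holds its last target.

## Working session

There is one attempt and no reset: what is moved stays moved. The work goes in short steps, Python scripts to look and compute and a tool call to move; the robot and the scene stay as the last step left them, time stands still between calls to the robot, and variables do not carry over. Pictures are saved under pics/ and viewed, and the job is handed in when it is done.

Besides the shell and the picture viewer there is one more tool, called after "Emit:" in YAML: its name, and indented under it one key for each argument. jog_arm: Moves the arm, as the interface text tells. Its arguments: {"type":"object","properties":{"increments":{"type":"array"},"squeeze":{"type":"number"}},"required":["increments"]}

```bash
mkdir -p pics; ls; python3 - <<'E'
from cell import *
import cv2
print(read_state())
for n in ("side","top"):
    p=camera(n); cv2.imwrite(f"pics/{n}0.png",cv2.cvtColor(p["image"],cv2.COLOR_RGB2BGR))
    print(n,p["K"],p["rvec"],p["tvec"],p["shot"])
    for t in ("sleigh","display_arm","pad_top","tape_roll","gift_box","bell","fir_tree","jar","scraper","loop_seat"):
        R=cv2.Rodrigues(p["rvec"])[0] if True else 0
        try:
            for d in recognise(p,t):
                import numpy as np
                c=np.array(d["centre"]);w=R.T@(c-np.array(p["tvec"]).ravel()); u=p["K"]@c
                print(t,round(d["conf"],2),w.round(),(u[:2]/u[2]).round())
        except Exception as e: print(t,e)
E
```

```text
pics
{'clock': 0.0, 'joints': array([-1.18359791e+00,  3.00436856e-01,  1.52159113e+00, -2.03277726e-05,
        1.32070624e+00, -6.65995548e-02]), 'qd': array([-0.00061721,  0.0002297 ,  0.00184968,  0.00106356,  0.00081274,
       -0.00014119]), 'effort': array([-3.34359411e-04, -5.31805050e+01, -3.52737665e+01,  7.08302949e-02,
        2.43679667e-02, -9.89232581e-05]), 'eef_pos': array([ 241.01115685, -494.11082825,  226.90085366]), 'eef_rot': array([-3.14045231e+00, -5.63257111e-05,  4.53802982e-01]), 'wrist_force': array([-0.12161602,  0.40171046,  0.77099535]), 'moment': array([ 0.01484717, -0.00730945,  0.02197357]), 'finger_gap': 93.95237115952588}
side [[481.25238889   0.         271.60320829]
 [  0.         481.25238889 219.53284154]
 [  0.           0.           1.        ]] [ 0.53152665 -2.62279473  1.2492733 ] [ 459.10981304  247.67504083 1193.22445816] 1
sleigh 0.92 [314. 187.  61.] [313. 320.]
sleigh 0.63 [548. 184.  59.] [224. 291.]
sleigh 0.62 [536. 369.  47.] [191. 353.]
display_arm 0.95 [ 554. -225.  244.] [284. 148.]
pad_top 0.96 [ 554. -225.  245.] [284. 148.]
p
[... 634 characters left out ...]
 1.        ]] [ 2.17420109 -2.13714233  0.08876437] [  -9.8794649   503.79020297 1380.597161  ] 2
sleigh 0.94 [551. 168.  73.] [215. 189.]
sleigh 0.87 [543. 353.  50.] [152. 192.]
sleigh 0.58 [322. 170.  72.] [211. 270.]
display_arm 0.86 [ 550. -235.  258.] [368. 181.]
pad_top 0.95 [ 553. -238.  259.] [369. 180.]
tape_roll 0.81 [441. -30.  26.] [284. 229.]
gift_box 0.84 [633. -26.  41.] [283. 164.]
bell 0.81 [410. 342.  25.] [156. 238.]
fir_tree 0.95 [ 583. -424.   71.] [424. 181.]
jar 0.87 [671. 383.  56.] [143. 148.]
scraper 0.95 [ 398. -376.    2.] [401. 247.]
loop_seat 0.91 [554. 169.  74.] [214. 188.]
loop_seat 0.9 [317. 174.  77.] [210. 272.]
loop_seat 0.72 [539. 354.  52.] [152. 193.]
```

View pics/side0.png

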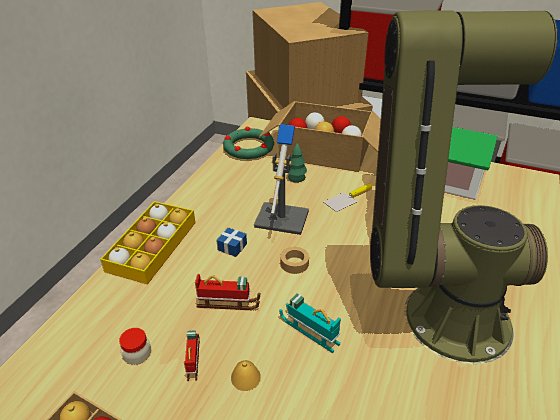

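View pics/top0.png

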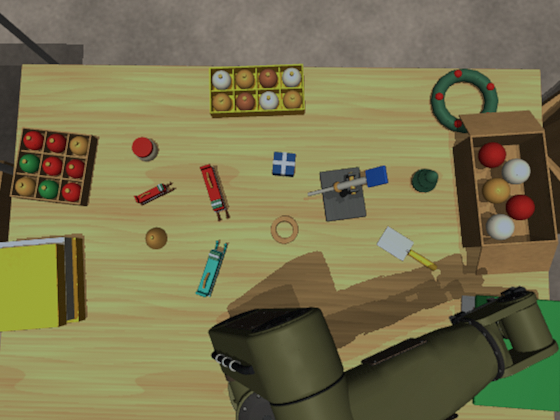

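```bash
python3 - <<'E'
import cv2,numpy as np
s=cv2.imread("pics/side0.png");t=cv2.imread("pics/top0.png")
def c(i,x0,y0,x1,y1,f):return cv2.resize(i[y0:y1,x0:x1],None,fx=f,fy=f,interpolation=cv2.INTER_CUBIC)
cv2.imwrite("pics/c1.png",c(s,150,250,350,400,4)); cv2.imwrite("pics/c2.png",c(t,120,150,270,300,4));cv2.imwrite("pics/c3.png",c(s,210,90,350,210,5));cv2.imwrite("pics/c4.png",c(t,310,140,450,240,5))
E
```

```text
(no output)
```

View pics/c1.png

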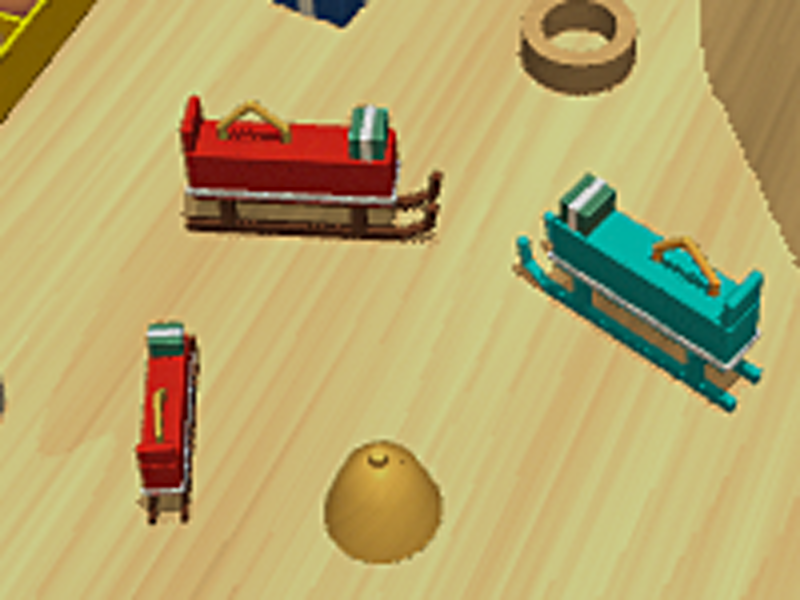

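View pics/c2.png

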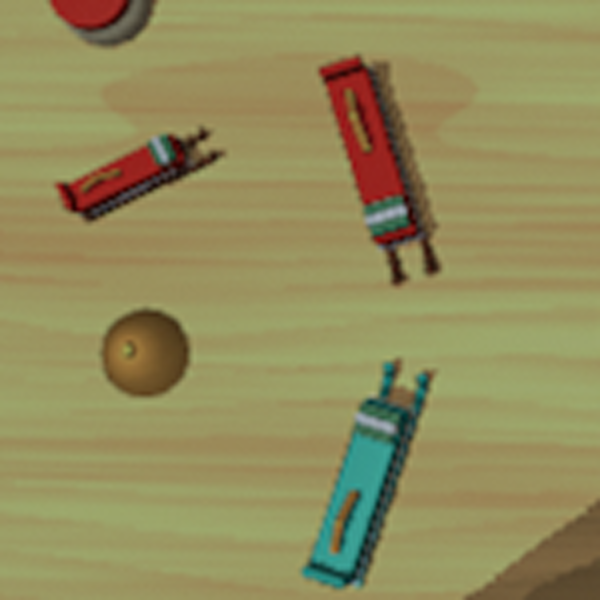

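View pics/c3.png

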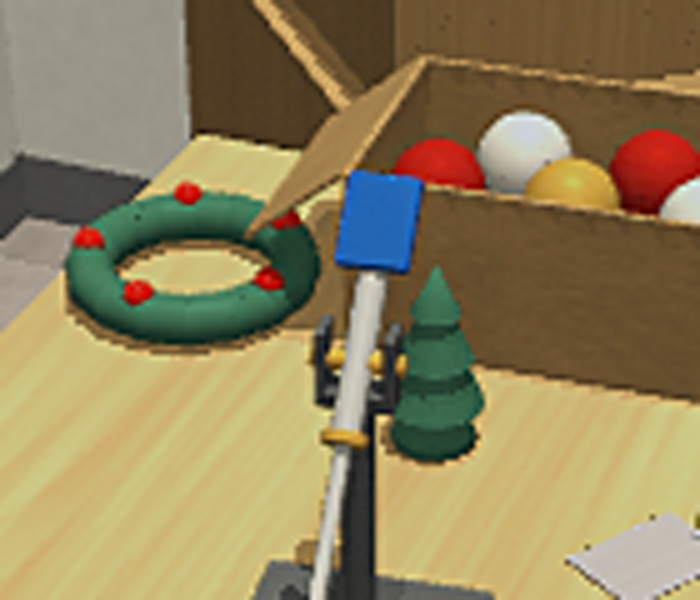

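View pics/c4.png

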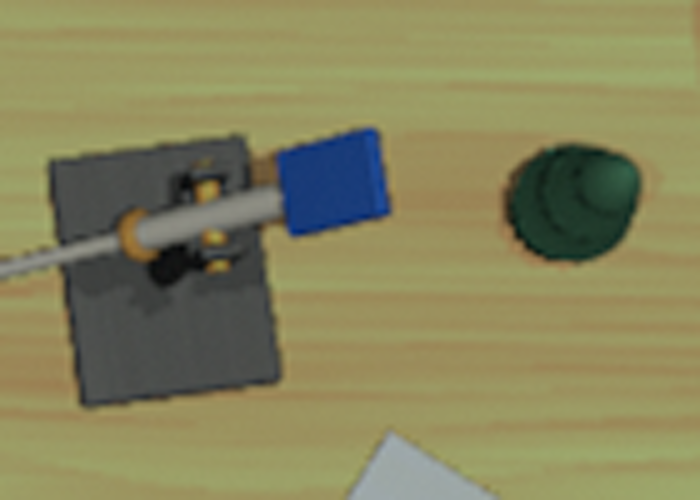

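Candidates: the large red sleigh (top 213,190 / side 224,291), the small red one (top 153,192), and the turquoise one (top 210,270). I choose the large red one. Next I fit the poses from silhouettes.

```bash
cat > h.py <<'E'
import cv2,numpy as np
from scipy.optimize import minimize
def cams():
    from cell import camera
    return [camera("side"),camera("top")]
def proj(p,X): return cv2.projectPoints(np.array(X,float).reshape(-1,3),p["rvec"],p["tvec"],p["K"],None)[0].reshape(-1,2)
def box(x0,x1,y0,y1,z0,z1): return np.array([[x,y,z] for x in(x0,x1) for y in(y0,y1) for z in(z0,z1)],float)
def rend(p,parts,S=4):
    m=np.zeros((420*S,560*S),np.uint8)
    for X in parts:
        h=cv2.convexHull(((proj(p,X)+.5)*S*16).astype(np.int32)); cv2.fillConvexPoly(m,h,255,shift=4)
    return cv2.resize(m,(560,420),interpolation=cv2.INTER_AREA)/255.
def Rz(a):return np.array([[np.cos(a),-np.sin(a),0],[np.sin(a),np.cos(a),0],[0,0,1]])
def Rx(a):return np.array([[1,0,0],[0,np.cos(a),-np.sin(a)],[0,np.sin(a),np.cos(a)]])
def Ry(a):return np.array([[np.cos(a),0,np.sin(a)],[0,1,0],[-np.sin(a),0,np.cos(a)]])
PAD=box(-22,22,-108,-52,4,14)
def arm(v,X): return X@(Rz(v[2])@Rx(v[3])).T+[v[0],v[1],210]
def blob(m,uv,r=40):
    n,l,st,c=cv2.connectedComponentsWithStats(m.astype(np.uint8)); 
    k=min((i for i in range(1,n) if st[i,4]>25),key=lambda i:np.hypot(*(c[i]-uv))); return l==k
def blue(p,uv):
    h=cv2.cvtColor(p["image"],cv2.COLOR_RGB2HSV); return blob((abs(h[...,0].astype(int)-110)<12)&(h[...,1]>140)&(h[...,2]>50),uv)
def red(p,uv):
    h=cv2.cvtColor(p["image"],cv2.COLOR_RGB2HSV); H=h[...,0].astype(int); return blob(((H<7)|(H>173))&(h[...,1]>150)&(h[...,2]>60),uv)
def fit(cost,x0,sc):
    x0=np.array(x0,float);sc=np.array(sc,float)
    best=None
    for k in range(3):
        r=minimize(lambda q:cost(x0+q*sc),np.zeros(len(x0)),method="Nelder-Mead",options=dict(initial_simplex=np.vstack([np.zeros(len(x0)),np.eye(len(x0))*(1 if k%2==0 else -1)]),maxiter=250))
        x0=x0+r.x*sc
    return x0,r.fun
E
python3 - <<'E'
from h import *
import time
P=cams()
print([p["shot"] for p in P])
mb=[blue(P[0],(286,137)),blue(P[1],(376,177))]
mr=[red(P[0],(224,291)),red(P[1],(213,190))]
print([m.sum() for m in mb+mr])
def ca(v): return sum(((rend(p,[arm(v,PAD)])-m)**2).sum() for p,m in zip(P,mb))
for i in (0,1):
    v,f=fit(lambda v:sum(((rend(p,[arm(v,PAD)])-m)**2).sum() for p,m in list(zip(P,mb))[i:i+1]),[553,-190,.15,-.7],[10,10,.1,.1]);print(i,v.round(3),f)
v,f=fit(ca,[553,-190,.15,-.7],[10,10,.1,.1]);print("pad",v.round(3),f)
SL=[box(-60.,70-5,-16,16,30,72),box(57,65,-16,16,30,93)]
PAR=box(-61,-39,-14,14,72,90); LOOP=None
def sl(v,X,z=0): return X@Rz(v[2]).T+[v[0],v[1],z]
# body centre may lie at x 0: -65..65
SL[0]=box(-65,65,-16,16,30,72)
def cs(v):
    s=0
    for p,m in zip(P,mr):
        r=rend(p,[sl(v,X) for X in SL]); q=rend(p,[sl(v,PAR)])
        s+=((r-m)**2*(q<.1)).sum()
    return s
for y in (-.2,.2):
    w,f=fit(cs,[550,180,y],[10,10,.1]);print("sleigh",w.round(3),f)
np.savez("fit.npz",arm=v,sl=w)
for i,p in enumerate(P):
    im=cv2.cvtColor(p["image"],cv2.COLOR_RGB2BGR); im=cv2.resize(im,None,fx=4,fy=4,interpolation=cv2.INTER_CUBIC)
    def dot(X,c):
        for u in proj(p,X): cv2.circle(im,tuple(((u+.5)*4).astype(int)),3,c,-1)
    dot(arm(v,PAD),(0,255,255)); dot(arm(v,np.array([[0,0,0],[0,50,0],[0,100,0],[0,150,0]])),(255,0,255))
    for X in SL: dot(sl(w,X),(0,255,255))
    dot(sl(w,PAR),(255,255,0)); dot(sl(w,np.array([[22,0,105],[22,0,90.7],[2,0,72],[42,0,72]])),(255,0,255))
    a,b=((200,110,340,260),(160,250,280,340))[0:2] if i==0 else ((300,150,420,230),(180,140,260,240))
    for n,(x0,y0,x1,y1) in (("a",a),("s",b)): cv2.imwrite(f"pics/f{i}{n}.png",im[y0*4:y1*4,x0*4:x1*4])
E
```

```text
[3, 4]
[np.int64(281), np.int64(342), np.int64(786), np.int64(340)]
0 [ 5.59012e+02 -2.14050e+02  1.97000e-01 -5.52000e-01] 14.475463283352557
1 [ 5.54764e+02 -2.14446e+02  1.17000e-01 -9.98000e-01] 37.27418685121107
pad [ 5.53018e+02 -2.05088e+02  1.47000e-01 -8.60000e-01] 92.56662821991542
sleigh [5.57105e+02 1.76971e+02 3.94000e-01] 409.60386005382543
sleigh [5.56327e+02 1.76667e+02 3.88000e-01] 411.24573625528643
```

```bash
python3 - <<'E'
import cv2,numpy as np
a=[cv2.imread(f"pics/f{i}{n}.png") for i in(0,1) for n in "as"]
for x in a: print(x.shape)
def pad(x):
    c=np.zeros((600,560,3),np.uint8); c[:x.shape[0],:x.shape[1]]=x; return c
cv2.imwrite("pics/fa.png",cv2.resize(np.hstack([pad(a[0]),pad(a[2])]),(800,430)));cv2.imwrite("pics/fs.png",cv2.resize(np.hstack([pad(a[1]),pad(a[3])]),(800,430)))
E
```

```text
(600, 560, 3)
(360, 480, 3)
(320, 480, 3)
(400, 320, 3)
```

View pics/fa.png

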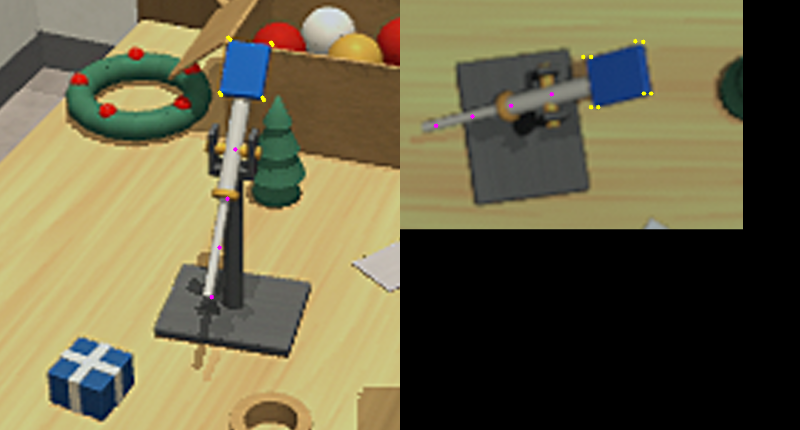

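View pics/fs.png

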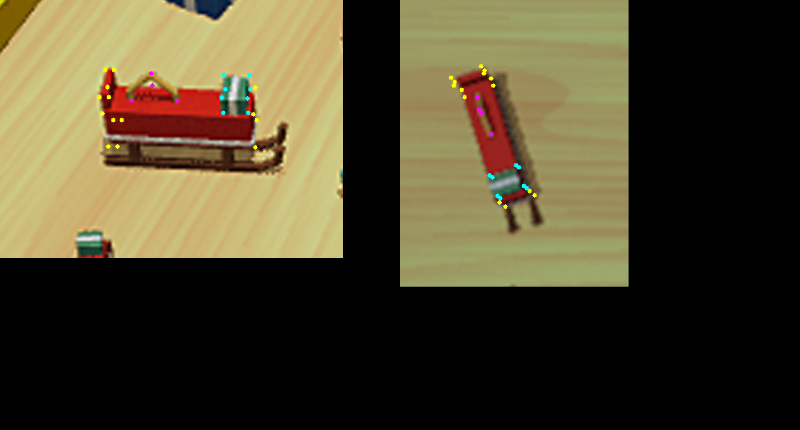

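```bash
python3 - <<'E'
from h import *
P=cams()
mb=[blue(P[0],(286,137)),blue(P[1],(376,177))]
mr=[red(P[0],(224,291)),red(P[1],(213,190))]
def z(p,m,x0,y0,w,h,f):
    im=cv2.cvtColor(p["image"],cv2.COLOR_RGB2BGR)[y0:y0+h,x0:x0+w]; im=cv2.resize(im,None,fx=f,fy=f,interpolation=cv2.INTER_NEAREST)
    mm=cv2.resize(m[y0:y0+h,x0:x0+w].astype(np.uint8),None,fx=f,fy=f,interpolation=cv2.INTER_NEAREST)
    cv2.drawContours(im,cv2.findContours(mm,cv2.RETR_LIST,cv2.CHAIN_APPROX_NONE)[0],-1,(0,255,255),1)
    for k in range(0,w,10): cv2.putText(im,str(x0+k),(k*f,8),0,.3,(255,255,255)) ; cv2.line(im,(k*f,0),(k*f,3),(255,)*3)
    for k in range(0,h,10): cv2.putText(im,str(y0+k),(0,k*f+3),0,.3,(255,255,255))
    return im
cv2.imwrite("pics/g0.png",z(P[0],mb[0],255,115,70,110,5));cv2.imwrite("pics/g1.png",z(P[1],mb[1],300,150,95,75,8))
cv2.imwrite("pics/g2.png",z(P[0],mr[0],185,265,80,50,9));cv2.imwrite("pics/g3.png",z(P[1],mr[1],185,155,60,70,8))
E
```

```text
(no output)
```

View pics/g0.png

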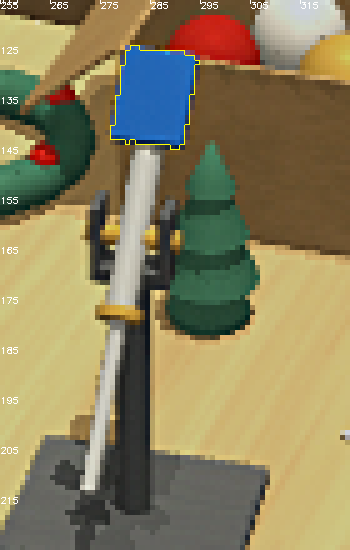

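View pics/g1.png

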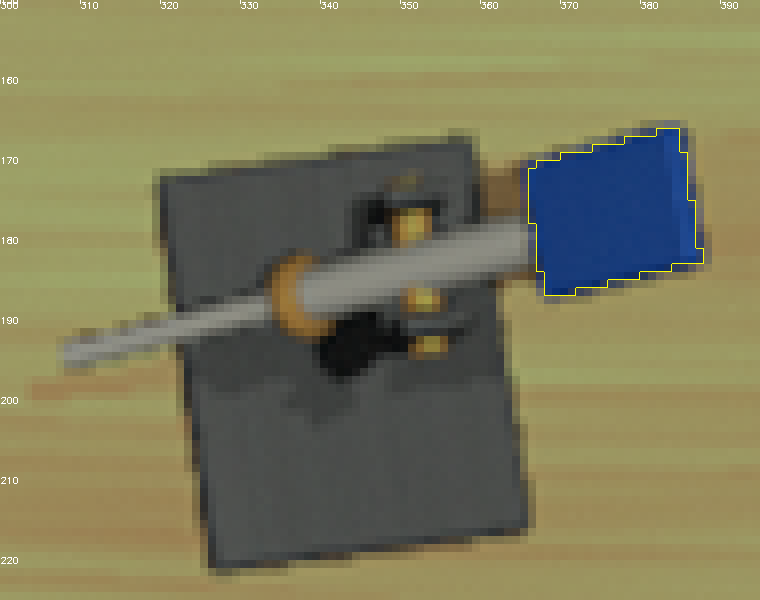

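View pics/g2.png

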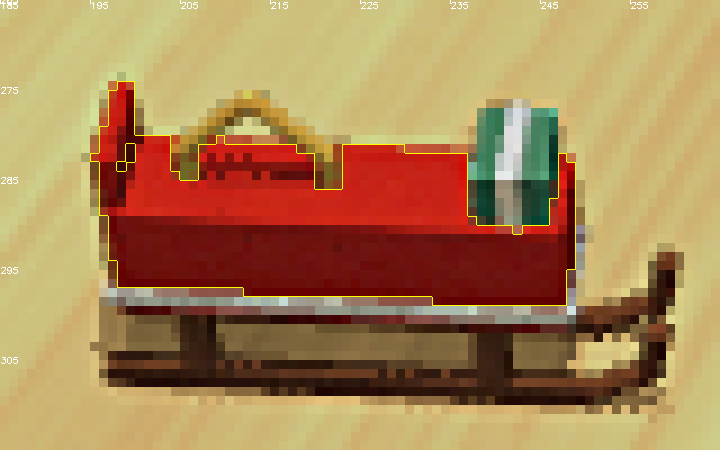

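View pics/g3.png

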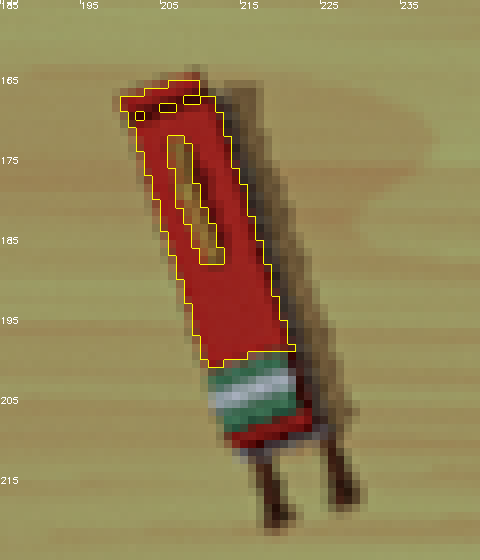

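```bash
cat > pf.py <<'E'
from h import *
from scipy.optimize import least_squares
class C(dict): pass
P=cams()
def px(l,f,x0,y0): return np.array(l,float)/f+[x0-.5,y0-.5]
As=px([(126,47),(198,60),(184,145),(112,138),(90,490),(134,236)],5,255,115)
At=px([(528,162),(664,130),(682,262),(540,298),(62,353),(418,263)],8,300,150)
XA_s=np.array([[22,-108,14],[-22,-108,14],[-22,-52,14],[22,-52,14],[0,150,0],[0,0,0]],float)
XA_t=np.array([[22,-52,14],[22,-108,14],[-22,-108,14],[-22,-52,14],[0,150,0],[0,0,0]],float)
Bt=px([(158,178),(470,137),(527,530),(213,570)],8,300,150)
def res(v):
    B=np.array([[75,60+v[4],14],[75,-60+v[4],14],[-75,-60+v[4],14],[-75,60+v[4],14]],float)
    B[:,0]+=v[5]
    Bw=B@Rz(v[2]).T+[v[0],v[1],0]
    return np.r_[(proj(P[0],arm(v,XA_s))-As).ravel(),(proj(P[1],arm(v,XA_t))-At).ravel(),(proj(P[1],Bw)-Bt).ravel()]
r=least_squares(res,[553,-205,.15,-.7,0,0],loss="soft_l1");print(r.x.round(3));print(res(r.x).reshape(-1,2).round(1).tolist())
Ss=px([(108,215),(568,235),(247,92),(557,180),(468,180)],9,185,265)
XS=np.array([[65,16,72],[-65,16,72],[22,0,105],[-61,14,90],[-39,14,90]],float)
XS=XS[:3];Ss=Ss[:3]
St=px([(120,97),(198,73),(232,445),(312,425),(175,137),(212,263)],8,185,155)
XT=np.array([[65,16,93],[65,-16,93],[-65,16,72],[-65,-16,72],[42,0,76],[2,0,76]],float)
def rs(v): return np.r_[(proj(P[0],XS@Rz(v[2]).T+[v[0],v[1],0])-Ss).ravel(),(proj(P[1],XT@Rz(v[2]).T+[v[0],v[1],0])-St).ravel()]
s=least_squares(rs,[556,176,.3],loss="soft_l1");print(s.x.round(3));print(rs(s.x).reshape(-1,2).round(1).tolist())
E
python3 pf.py
```

```text
[ 5.52495e+02 -2.01866e+02  1.43000e-01 -7.72000e-01  5.80000e-01
 -1.29400e+00]
[[0.2, -0.3], [0.7, -1.2], [0.1, 0.8], [-0.5, 0.3], [-0.1, 0.9], [0.3, 0.5], [-1.6, -0.3], [0.9, -1.5], [1.4, 0.1], [-0.5, 0.3], [0.4, -0.1], [-0.3, 0.2], [-0.6, -0.4], [0.5, -0.4], [0.7, 0.4], [-0.6, 0.5]]
[5.55138e+02 1.76664e+02 3.29000e-01]
[[-0.8, -0.2], [0.3, 0.1], [0.9, 0.2], [-1.0, -0.3], [0.0, -0.7], [-0.5, 0.6], [0.2, -0.4], [0.8, 1.7], [0.3, -0.8]]
```

Emit:
jog_arm:
  increments:
    - [0,0,-3.3,0,0,0,0]
    - [0,0,-3.3,0,0,0,0]
    - [0,0,-3.3,0,0,0,0]
    - [3,-0.6,0,0,0,0,0]
    - [3,-0.6,0,0,0,0,0]
    - [3,-0.6,0,0,0,0,0]
    - [3,-0.6,0,0,0,0,0]
    - [3,-0.6,0,0,0,0,0]
    - [3,-0.6,0,0,0,0,0]
    - [3,-0.6,0,0,0,0,0]
    - [3,-0.6,0,0,0,0,0]
    - [3,-0.6,0,0,0,0,0]
    - [3,-0.6,0,0,0,0,0]
    - [3,-0.6,0,0,0,0,0]
    - [3,-0.6,0,0,0,0,0]
    - [3,-0.3,0,0,0,0,0]
    - [0,0,0,0,0,8.9,0]
    - [0,0,0,0,0,8.9,0]
  squeeze: 30

```text
clock: 3.65
eef_pos: [559.0, -255.6, 326.1]
eef_rot: [-3.141, 0.0, 0.139]
wrist_force: [-0.4, 0.3, 0.5]
finger_gap: 0.9
```

```bash
cat > go.py <<'E'
import sys,numpy as np
from cell import *
from scipy.spatial.transform import Rotation as R
def st():
    s=read_state(); print("t",round(s["clock"],2),s["eef_pos"].round(1),s["eef_rot"].round(3),"F",s["wrist_force"].round(1),"M",s["moment"].round(2),"gap",round(s["finger_gap"],1),"q",s["joints"].round(2)); return s
def todo(pos,rpy,s=None):
    s=s or st(); A=R.from_euler("xyz",s["eef_rot"]); B=R.from_euler("xyz",rpy)
    print("shift cm",(A.inv().apply(np.array(pos)-s["eef_pos"])/10).round(2),"turn deg",np.degrees((A.inv()*B).as_rotvec()).round(1))
E
python3 -c "
from go import *
todo([560,-255,325],[np.pi,0,.143])"
```

```text
t 3.65 [ 559.  -255.6  326.1] [-3.141  0.     0.139] F [-0.4  0.3  0.5] M [-0.01 -0.05 -0.06] gap 0.9 q [-0.49  0.4   1.16 -0.    1.58  0.94]
shift cm [ 0.1  -0.05  0.11] turn deg [-0.   0.  -0.2]
```

Emit:
jog_arm:
  increments:
    - [0,0,1.5,0,0,0,0]
    - [0.1,0,1.2,0,0,0,0]
    - [0,0.6,0.6,0,0,0,0]
    - [0,0.6,0.6,0,0,0,0]
    - [0,0.4,0.6,0,0,0,0]
    - [0,0.4,0.6,0,0,0,0]
    - [0,0.3,0.6,0,0,0,0]
    - [0,0.2,0.6,0,0,0,0]
    - [0,0.2,0.6,0,0,0,0]
    - [0,0.1,0.6,0,0,0,0]

```text
clock: 4.9
eef_pos: [563.9, -283.3, 251.1]
eef_rot: [3.142, -0.001, 0.147]
wrist_force: [1.0, 0.6, 7.3]
finger_gap: 0.7
```

```bash
python3 -c "
from go import *
st()"
```

```text
t 4.9 [ 563.9 -283.3  251.1] [ 3.142e+00 -1.000e-03  1.470e-01] F [1.  0.6 7.3] M [ 0.23 -0.15  0.01] gap 0.7 q [-0.52  0.47  1.23  0.    1.44  0.9 ]
```

Fingertips are at z≈229 and moving the pad at 7 N. The last ~15 mm go in small steps.

Emit:
jog_arm:
  increments:
    - [0,0,0.5,0,0,0,0]
    - [0,0,0.4,0,0,0,0]
    - [0,0,0.3,0,0,0,0]
    - [0,0,0.2,0,0,0,0]

```text
clock: 5.4
eef_pos: [564.0, -284.8, 237.8]
eef_rot: [3.138, -0.002, 0.146]
wrist_force: [2.5, -7.8, 7.7]
finger_gap: 0.4
```

Emit:
jog_arm:
  increments:
    - [0,0,0.1,0,0,0,0]
    - [0,0,0.1,0,0,0,0]

```text
clock: 5.65
eef_pos: [564.0, -284.9, 236.2]
eef_rot: [3.138, -0.002, 0.146]
wrist_force: [2.2, -6.2, 14.5]
finger_gap: 0.4
```

Emit:
jog_arm:
  increments:
    - [0,0,0.1,0,0,0,0]
    - [0,0,0,0,0,0,0]

```text
clock: 5.9
eef_pos: [564.1, -284.9, 236.1]
eef_rot: [3.137, -0.003, 0.146]
wrist_force: [0.6, -6.6, 15.9]
finger_gap: 0.7
```

```bash
python3 - <<'E'
from h import *
P=cams()
for i,(x0,y0,w,h,f) in enumerate([(225,115,110,110,5),(290,140,110,80,7)]):
    im=cv2.cvtColor(P[i]["image"],cv2.COLOR_RGB2BGR)[y0:y0+h,x0:x0+w]; im=cv2.resize(im,None,fx=f,fy=f,interpolation=cv2.INTER_NEAREST)
    for th,c in ((.12,(255,0,255)),(.04,(255,255,0))):
        for u in proj(P[i],arm([552.5,-201.9,.143,th],np.array([[0,50.,0],[0,100,0],[0,150,0],[22,-108,14],[-22,-108,14]]))):
            cv2.circle(im,tuple(((u+.5-[x0,y0])*f).astype(int)),2,c,-1)
    cv2.imwrite(f"pics/p{i}.png",im)
E
```

```text
(no output)
```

View pics/p0.png

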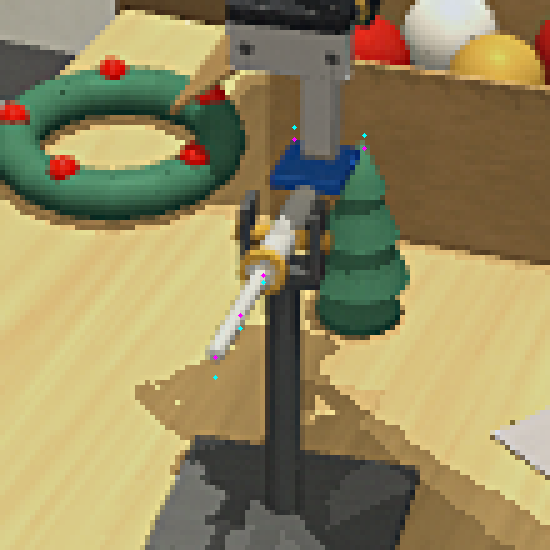

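View pics/p1.png

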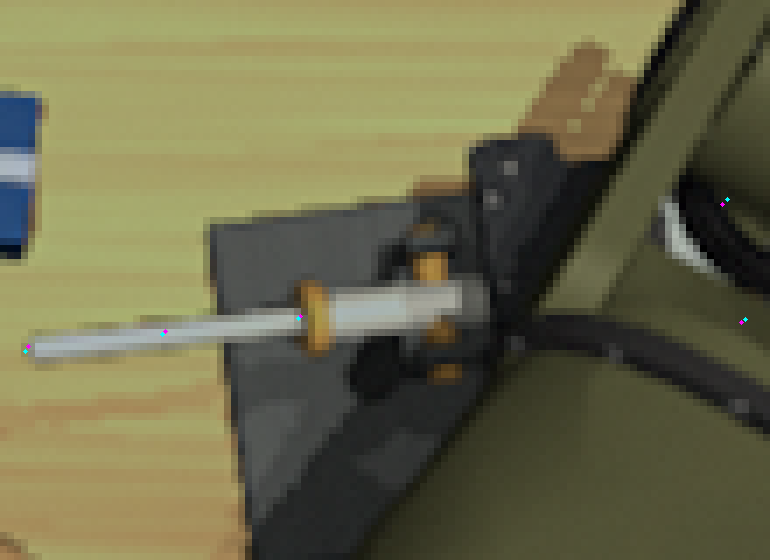

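Emit:
jog_arm:
  increments:
    - [0,0,0.1,0,0,0,0]
    - [0,0,0,0,0,0,0]

```text
clock: 6.25
eef_pos: [564.1, -284.9, 236.0]
eef_rot: [3.137, -0.004, 0.146]
wrist_force: [-2.4, -5.6, 21.8]
finger_gap: 0.3
```

Emit:
jog_arm:
  increments:
    - [0,0,-0.5,0,0,0,0]
    - [0,0,-2,0,0,0,0]
    - [0,0,-3,0,0,0,0]
    - [0,0,-4,0,0,0,0]

```text
clock: 6.75
eef_pos: [563.4, -283.3, 327.5]
eef_rot: [-3.14, 0.002, 0.146]
wrist_force: [0.5, -0.1, -0.3]
finger_gap: 0.7
```

```bash
python3 - <<'E'
from go import *
todo([534.3,169.6,200],[np.pi,0,.329])
from h import *
P=cams()
for i,(x0,y0,w,h,f) in enumerate([(225,115,110,110,5),(290,140,110,80,7)]):
    im=cv2.cvtColor(P[i]["image"],cv2.COLOR_RGB2BGR)[y0:y0+h,x0:x0+w]; im=cv2.resize(im,None,fx=f,fy=f,interpolation=cv2.INTER_NEAREST)
    for th,c in ((.12,(255,0,255)),(.04,(255,255,0))):
        for u in proj(P[i],arm([552.5,-201.9,.143,th],np.array([[0,50.,0],[0,100,0],[0,150,0],[22,-108,14],[-22,-108,14]]))):
            cv2.circle(im,tuple(((u+.5-[x0,y0])*f).astype(int)),2,c,-1)
    cv2.imwrite(f"pics/q{i}.png",im)
E
```

```text
t 6.75 [ 563.4 -283.3  327.5] [-3.14e+00  2.00e-03  1.46e-01] F [ 0.5 -0.1 -0.3] M [ 0.04  0.01 -0.01] gap 0.7 q [-0.52  0.44  1.1   0.    1.6   0.9 ]
shift cm [  3.75 -45.21  12.84] turn deg [ -0.1   0.1 -10.5]
```

View pics/q0.png

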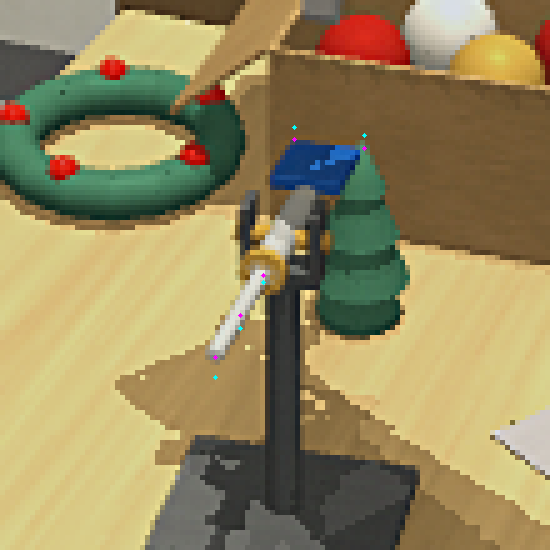

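Emit:
jog_arm:
  increments:
    - [0.3,-3.5,0,0,0,0,0]
    - [0.3,-3.5,0,0,0,0,0]
    - [0.3,-3.5,0,0,0,0,0]
    - [0.3,-3.5,0,0,0,0,0]
    - [0.3,-3.5,0,0,0,0,0]
    - [0.3,-3.5,0,0,0,0,0]
    - [0.3,-3.5,0,0,0,0,0]
    - [0.3,-3.5,0,0,0,0,7]
    - [0.3,-3.5,0,0,0,0,7]
    - [0.3,-3.5,0,0,0,0,7]
    - [0.3,-3.5,0,0,0,0,7]
    - [0.3,-3.5,0,0,0,0,7]
    - [0.15,-3.2,0,0,0,0,7]
    - [0,0,3,0,0,-5.3,7]
    - [0,0,3.5,0,0,-5.2,7]
    - [0,0,3.5,0,0,0,7]
    - [0,0,2.8,0,0,0,7]

```text
clock: 8.98
eef_pos: [535.4, 169.0, 197.5]
eef_rot: [-3.141, 0.003, 0.329]
wrist_force: [0.4, -0.1, 0.1]
finger_gap: 69.9
```

```bash
python3 - <<'E'
from go import *
todo([534.3,169.6,55],[np.pi,0,.329])
from h import *
P=cams()
for i,(x0,y0,w,h,f) in enumerate([(170,215,120,100,6),(170,140,90,90,6)]):
    im=cv2.cvtColor(P[i]["image"],cv2.COLOR_RGB2BGR)[y0:y0+h,x0:x0+w]; im=cv2.resize(im,None,fx=f,fy=f,interpolation=cv2.INTER_NEAREST)
    cv2.imwrite(f"pics/r{i}.png",im)
E
```

```text
t 8.97 [535.4 169.  197.5] [-3.141e+00  3.000e-03  3.290e-01] F [ 0.4 -0.1  0.1] M [ 0.08 -0.07 -0.01] gap 69.9 q [0.24 0.35 1.52 0.   1.27 1.48]
shift cm [-0.05 -0.09 14.25] turn deg [-0.   0.2  0. ]
```

View pics/r0.png

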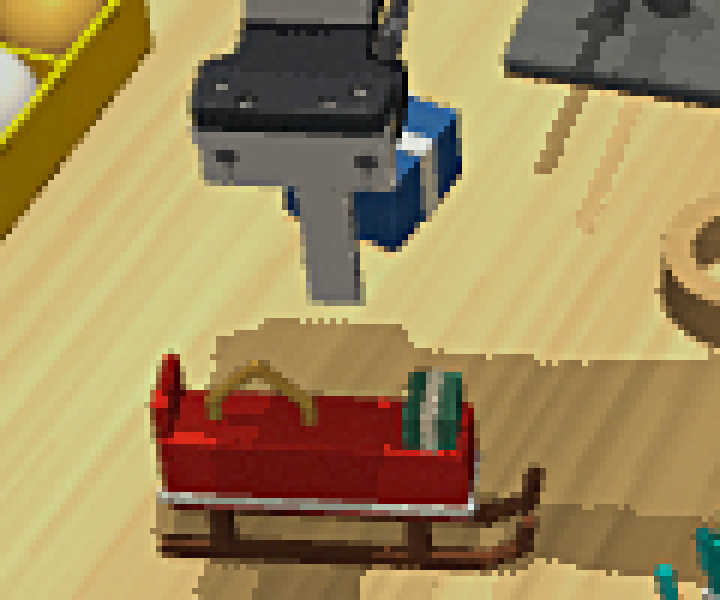

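View pics/r1.png

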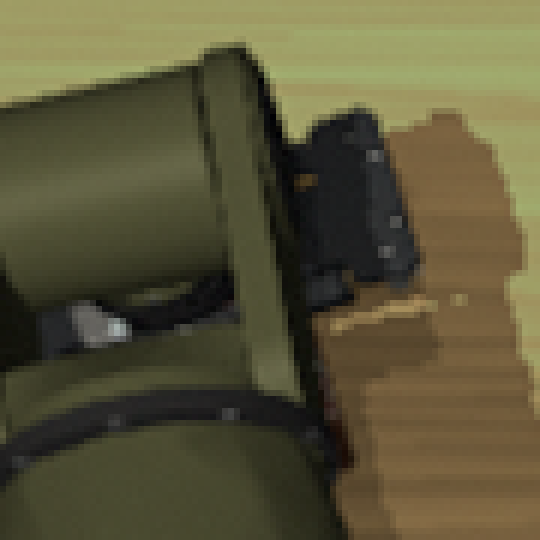

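Emit:
jog_arm:
  increments:
    - [0,0,3,0,0,0,7]
    - [0,0,3,0,0,0,7]
    - [0,-0.1,3,0,0,0,7]
    - [0,0,2.5,0,0,0,7]
    - [0,0,1.5,0,0,0,7]
    - [0,0,1,0,0,0,7]

```text
clock: 9.82
eef_pos: [536.2, 170.2, 60.4]
eef_rot: [3.142, -0.0, 0.327]
wrist_force: [0.2, -0.8, -0.6]
finger_gap: 70.0
```

```bash
python3 - <<'E'
from go import *
todo([534.3,169.6,55],[np.pi,0,.329])
from h import *
P=cams()
for i,(x0,y0,w,h,f) in enumerate([(170,235,100,80,7)]):
    im=cv2.cvtColor(P[i]["image"],cv2.COLOR_RGB2BGR)[y0:y0+h,x0:x0+w]; im=cv2.resize(im,None,fx=f,fy=f,interpolation=cv2.INTER_NEAREST)
    cv2.imwrite(f"pics/s{i}.png",im)
E
```

```text
t 9.82 [536.2 170.2  60.4] [ 3.142 -0.     0.327] F [ 0.2 -0.8 -0.6] M [-0.02  0.03  0.03] gap 70.0 q [ 0.24  0.52  1.64 -0.    0.99  1.49]
shift cm [-0.2  -0.01  0.54] turn deg [ 0.  -0.  -0.1]
```

View pics/s0.png

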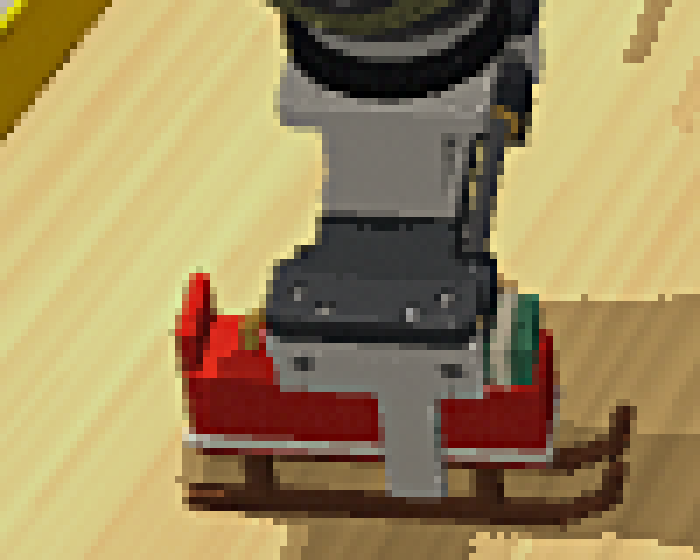

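Emit:
jog_arm:
  increments:
    - [-0.1,0,0.4,0,0,0,7]
    - [0,0,0,0,0,0,5]
    - [0,0,0,0,0,0,4]
    - [0,0,0,0,0,0,3]
    - [0,0,0,0,0,0,2]
    - [0,0,0,0,0,0,2]
    - [0,0,0,0,0,0,2]
  squeeze: 35

```text
clock: 10.8
eef_pos: [535.1, 169.9, 56.6]
eef_rot: [-3.142, -0.0, 0.326]
wrist_force: [-1.0, 0.0, 0.6]
finger_gap: 31.9
```

Emit:
jog_arm:
  increments:
    - [0,0,-1,0,0,0,2]
    - [0,0,-2,0,0,0,2]
    - [0,0,-3,0,0,0,2]
    - [0,0,-3,0,0,0,2]
    - [0,0,-3,0,0,0,2]
    - [0,0,-3,0,0,0,2]
    - [0,0,-3,0,0,0,2]
    - [0,0,0,0,0,0,2]

```text
clock: 11.8
eef_pos: [535.7, 169.9, 238.6]
eef_rot: [3.141, -0.004, 0.326]
wrist_force: [0.0, 0.2, -1.8]
finger_gap: 31.8
```

```bash
python3 - <<'E'
from go import *
st()
from h import *
P=cams()
for i,(x0,y0,w,h,f) in enumerate([(150,170,140,120,5),(140,130,120,110,5)]):
    im=cv2.cvtColor(P[i]["image"],cv2.COLOR_RGB2BGR)[y0:y0+h,x0:x0+w]; im=cv2.resize(im,None,fx=f,fy=f,interpolation=cv2.INTER_NEAREST)
    cv2.imwrite(f"pics/t{i}.png",im)
E
```

```text
t 11.8 [535.7 169.9 238.6] [ 3.141 -0.004  0.326] F [ 0.   0.2 -1.8] M [ 0.02  0.07 -0.03] gap 31.8 q [ 0.24  0.32  1.47 -0.    1.35  1.49]
```

View pics/t0.png

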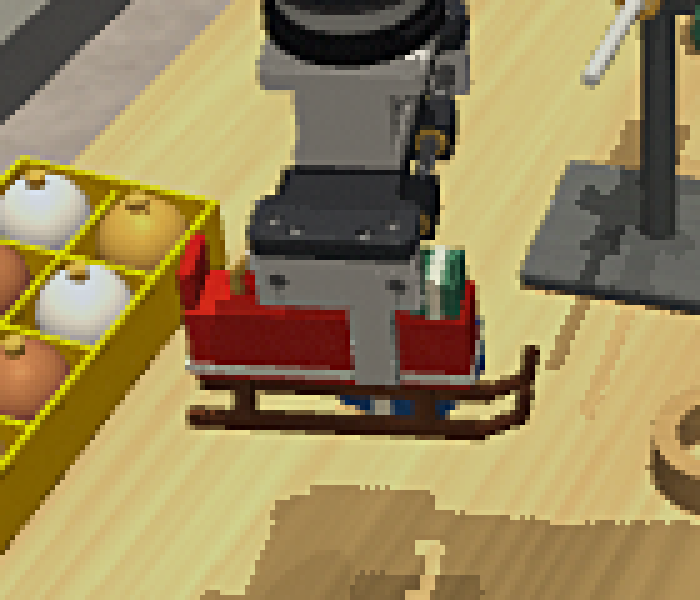

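View pics/t1.png

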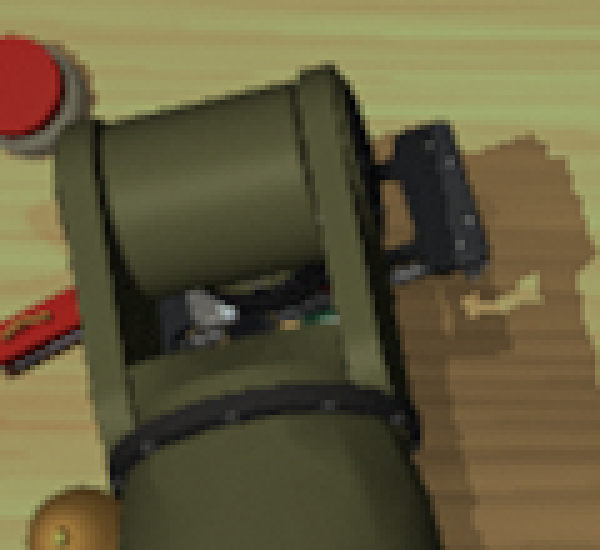

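```bash
cat > tgt.py <<'E'
from go import *
PIV=np.array([552.5,-201.9,210.]);YAW=.143;TH=.12
def tcp(s,ptz,up=0,off=43.1,pitch=-np.pi/6,dz=1.5):
    Rt=R.from_euler("xyz",[np.pi,pitch,YAW])
    d=np.array([-np.sin(YAW)*np.cos(TH),np.cos(YAW)*np.cos(TH),np.sin(TH)])
    peg=PIV+s*d+[0,0,dz+up]
    return peg-Rt.apply([off,0,-(ptz-56.6)]),[np.pi,pitch,YAW]
E
python3 - <<'E'
from tgt import *
for s,z in ((205,84),(105,84),(105,90.7)):
    p,r=tcp(s,z); print(s,z,p.round(1)); todo(p,r)
E
```

```text
205 84 [500.1  -3.8 190.8]
t 11.9 [534.7 169.7 235.5] [-3.142e+00  1.000e-03  3.260e-01] F [ 0.  -1.  -2.8] M [ 0.01  0.05 -0.  ] gap 31.7 q [ 0.24  0.32  1.48 -0.    1.35  1.49]
shift cm [-8.84 15.33  4.48] turn deg [-2.7 30.  10.3]
105 84 [ 514.3 -102.1  178.8]
t 11.9 [534.7 169.7 235.5] [-3.142e+00  1.000e-03  3.260e-01] F [ 0.  -1.  -2.8] M [ 0.01  0.05 -0.  ] gap 31.7 q [ 0.24  0.32  1.48 -0.    1.35  1.49]
shift cm [-10.65  25.09   5.68] turn deg [-2.7 30.  10.3]
105 90.7 [ 517.6 -101.6  173. ]
t 11.9 [534.7 169.7 235.5] [-3.142e+00  1.000e-03  3.260e-01] F [ 0.  -1.  -2.8] M [ 0.01  0.05 -0.  ] gap 31.7 q [ 0.24  0.32  1.48 -0.    1.35  1.49]
shift cm [-10.32  25.15   6.26] turn deg [-2.7 30.  10.3]
```

Emit:
jog_arm:
  increments:
    - [0,0,0,0,0,5.2,2]
    - [0,0,0,0,0,5.3,2]
    - [0,0,0,0,6,0,2]
    - [0,0,0,0,6,0,2]
    - [0,0,0,0,6,0,2]
    - [0,0,0,0,6,0,2]
    - [0,0,0,0,6,0,2]
    - [0,0,0,0,0,0,2]

```text
clock: 12.9
eef_pos: [533.7, 169.6, 234.6]
eef_rot: [3.141, -0.52, 0.144]
wrist_force: [-0.3, 0.1, -2.6]
finger_gap: 31.8
```

```bash
python3 - <<'E'
from tgt import *
p,r=tcp(215,84); todo(p,r)
E
```

```text
t 12.9 [533.7 169.6 234.6] [ 3.141 -0.52   0.144] F [-0.3  0.1 -2.6] M [-0.08  0.47 -0.01] gap 31.8 q [ 0.27  0.07  1.85 -0.1   0.7   1.76]
shift cm [-7.16 15.69  0.82] turn deg [0.  0.2 0. ]
```

Emit:
jog_arm:
  increments:
    - [-1,2,0.1,0,0,0,2]
    - [-1,2,0.1,0,0,0,2]
    - [-1,2,0.1,0,0,0,2]
    - [-1,2,0.1,0,0,0,2]
    - [-1,2,0.1,0,0,0,2]
    - [-1,2,0.1,0,0,0,2]
    - [-1,2,0.1,0,0,0,2]
    - [-0.2,1.7,0.1,0,0,0,2]
    - [0,0,0,0,0,0,2]

```text
clock: 14.02
eef_pos: [499.8, 5.4, 192.9]
eef_rot: [-3.14, -0.521, 0.141]
wrist_force: [-0.8, -1.3, -1.4]
finger_gap: 31.7
```

```bash
cat > ov.py <<'E'
from tgt import *
from h import *
import sys
s=st(); P=cams(); Rt=R.from_euler("xyz",s["eef_rot"])
def sl(X): # sleigh->world through tool
    X=np.array(X,float); T=np.c_[X[:,0]+21.1,-X[:,1],-(X[:,2]-56.6)]
    return Rt.apply(T)+s["eef_pos"]
pts=[[65,16,72],[-65,16,72],[65,16,30],[-65,16,30],[65,16,93],[65,-16,93],[65,-16,72],[-61,16,90],[-39,16,90]]
lp=[[2,0,72],[2,0,84.5],[22,0,105],[42,0,84.5],[42,0,72]]
li=[[5,0,72],[5,0,81],[22,0,98],[39,0,81],[39,0,72]]
V=[552.5,-201.9,.143,.12]
a=arm(V,np.array([[0,50.,0],[0,100,0],[0,150,0]]))
tag=sys.argv[1]
for i,(x0,y0,w,h,f) in enumerate([(210,110,110,110,5),(270,130,110,110,5)]):
    im=cv2.cvtColor(P[i]["image"],cv2.COLOR_RGB2BGR)[y0:y0+h,x0:x0+w]; im=cv2.resize(im,None,fx=f,fy=f,interpolation=cv2.INTER_NEAREST)
    raw=im.copy()
    g=lambda X:((proj(P[i],X)+.5-[x0,y0])*f).astype(int)
    for u in g(sl(pts)): cv2.circle(im,tuple(u),2,(0,255,255),-1)
    for L in (lp,li): cv2.polylines(im,[g(sl(L))],False,(255,255,0),1)
    for u in g(a): cv2.circle(im,tuple(u),2,(255,0,255),-1)
    cv2.imwrite(f"pics/{tag}{i}.png",im); cv2.imwrite(f"pics/{tag}{i}r.png",raw)
E
python3 ov.py u
```

```text
t 14.03 [499.8   5.4 192.9] [-3.14  -0.521  0.141] F [-0.8 -1.3 -1.4] M [ 0.03  0.44 -0.  ] gap 31.7 q [-0.13 -0.01  2.05  0.24  0.62  1.14]
```

View pics/u0.png

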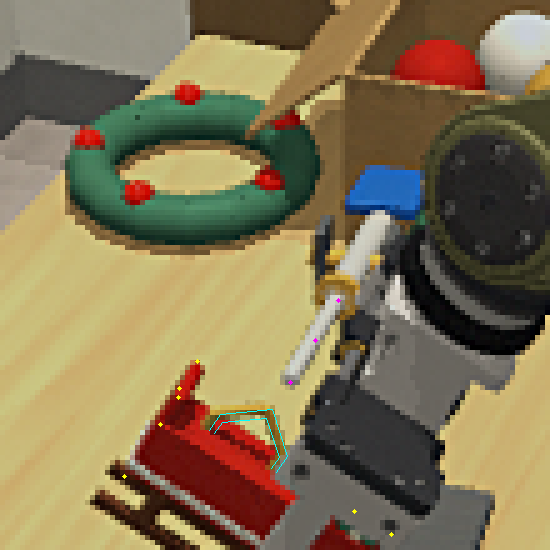

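View pics/u0r.png

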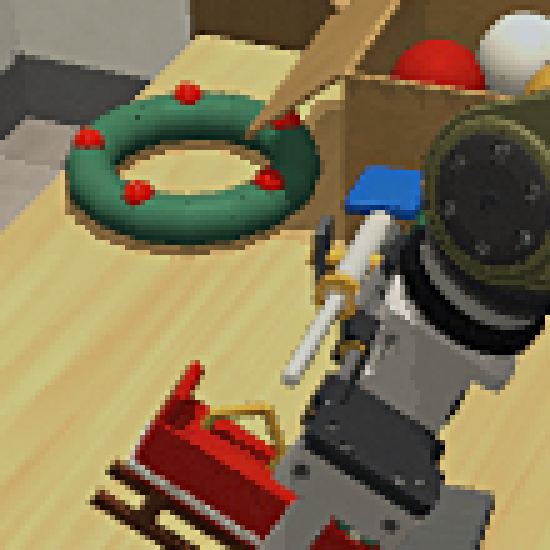

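View pics/u1.png

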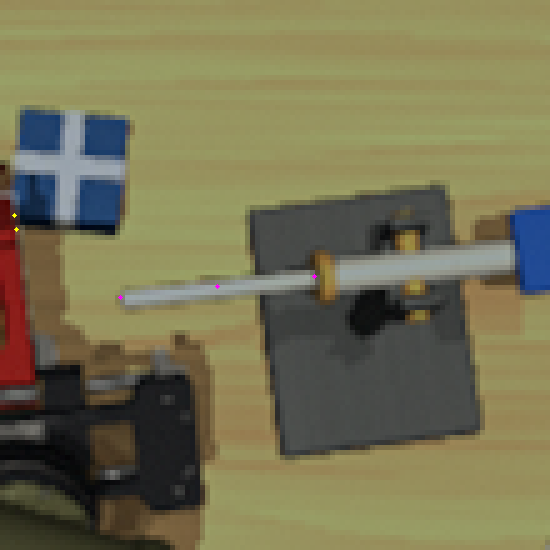

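```bash
sed -i 's/(270,130,110,110,5)/(235,140,110,100,6)/' ov.py; python3 ov.py v
```

```text
t 14.12 [499.8   6.3 193.3] [-3.141 -0.522  0.143] F [-0.6  0.  -2.5] M [-0.06  0.49  0.05] gap 31.6 q [-0.13 -0.02  2.05  0.23  0.61  1.14]
```

View pics/v1.png

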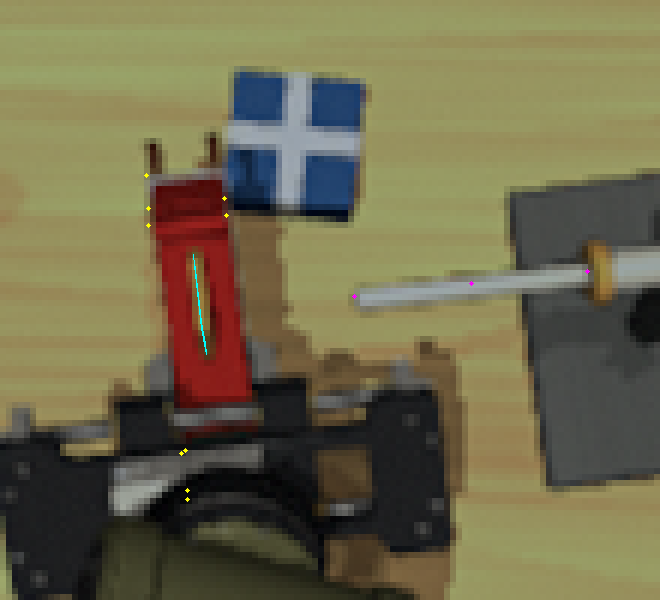

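View pics/v1r.png

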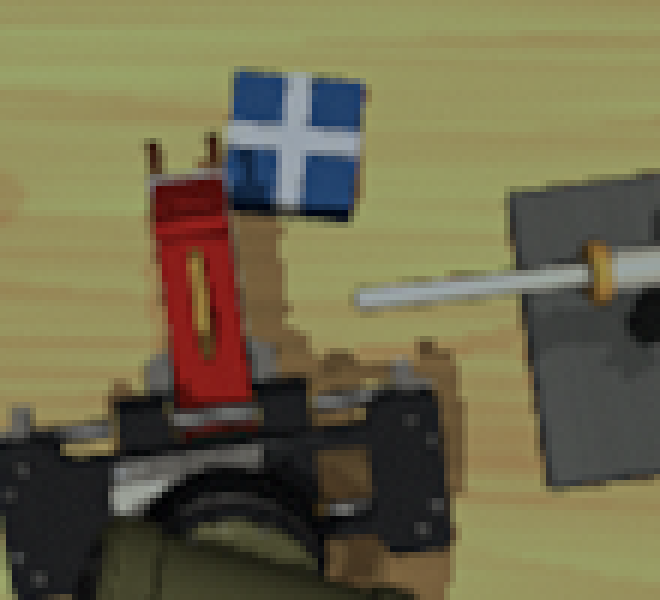

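```bash
python3 - <<'E'
from tgt import *
p,r=tcp(215,84); todo(p,r)
s=st();Rt=R.from_euler("xyz",s["eef_rot"])
d=np.array([-np.sin(YAW)*np.cos(TH),np.cos(YAW)*np.cos(TH),np.sin(TH)])
# peg line in sleigh coordinates (x,z) at y=0
o=Rt.inv().apply(PIV+[0,0,1.5]-s["eef_pos"]);dd=Rt.inv().apply(d)
for k in (-o[1]/dd[1],):
    q=o+k*dd; print("s",k,"sleigh x",q[0]-21.1,"z",56.6-q[2])
Rf=Rt
print("dir in tool",dd.round(3))
E
```

```text
t 14.22 [499.8   6.7 193.4] [-3.141 -0.523  0.144] F [ 0.2  0.7 -3.1] M [-0.11  0.4  -0.02] gap 32.0 q [-0.13 -0.02  2.05  0.23  0.61  1.14]
shift cm [-0.18  0.05  0.07] turn deg [-0.  0.  0.]
t 14.22 [499.8   6.7 193.4] [-3.141 -0.523  0.144] F [ 0.2  0.7 -3.1] M [-0.11  0.4  -0.02] gap 32.0 q [-0.13 -0.02  2.05  0.23  0.61  1.14]
s 215.50396611852094 sleigh x 20.254171336152815 z 83.40992666063745
dir in tool [ 0.06  -0.993 -0.103]
```

Emit:
jog_arm:
  increments:
    - [-0.2,0,0.1,0,0,0,2]
    - [-0.09,1.5,0.15,0,0,0,2]
    - [-0.09,1.5,0.15,0,0,0,2]
    - [-0.09,1.5,0.15,0,0,0,2]
    - [-0.06,1,0.1,0,0,0,2]
    - [0,0,0,0,0,0,2]

```text
clock: 14.98
eef_pos: [506.2, -48.7, 185.1]
eef_rot: [-3.141, -0.523, 0.142]
wrist_force: [-1.0, -0.0, -1.3]
finger_gap: 31.5
```

```bash
python3 ov.py w; cat > pl.py <<'E'
from tgt import *
s=st();Rt=R.from_euler("xyz",s["eef_rot"])
d=np.array([-np.sin(YAW)*np.cos(TH),np.cos(YAW)*np.cos(TH),np.sin(TH)])
o=Rt.inv().apply(PIV+[0,0,1.5]-s["eef_pos"]);dd=Rt.inv().apply(d)
k=-o[1]/dd[1];q=o+k*dd; print("s",k.round(1),"sleigh x",(q[0]-21.1).round(1),"z",(56.6-q[2]).round(1))
E
python3 pl.py
```

```text
t 14.97 [506.2 -48.7 185.1] [-3.141 -0.523  0.142] F [-1.  -0.  -1.3] M [-0.04  0.45  0.  ] gap 31.5 q [-0.27  0.02  2.03  0.35  0.63  0.93]
t 15.07 [506.2 -48.2 185.2] [-3.141 -0.523  0.143] F [-0.1  0.1 -2. ] M [-0.06  0.42 -0.06] gap 31.5 q [-0.26  0.02  2.03  0.34  0.63  0.93]
s 159.9 sleigh x 22.3 z 84.0
```

View pics/w0r.png

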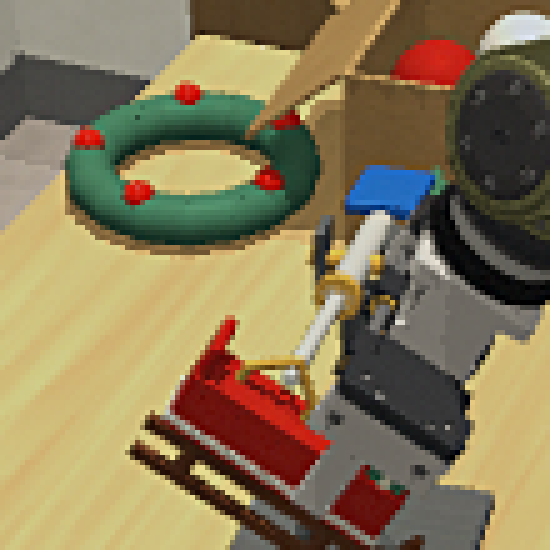

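View pics/w1r.png

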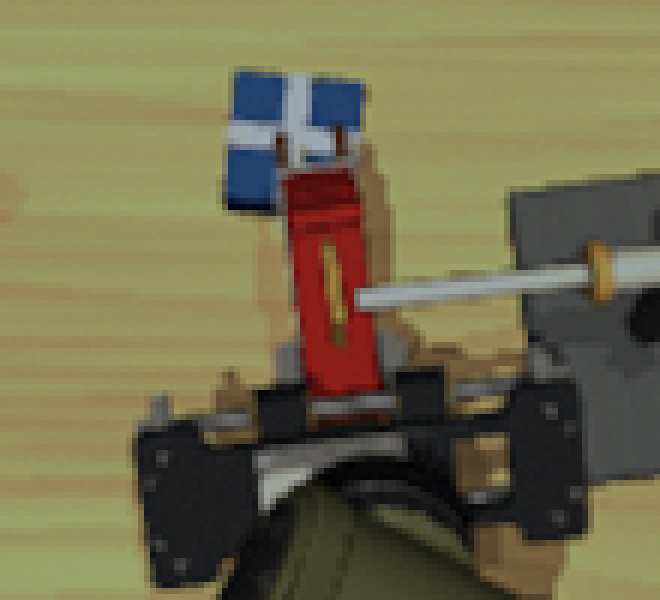

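Emit:
jog_arm:
  increments:
    - [-0.06,1,0.1,0,0,0,2]
    - [-0.06,1,0.1,0,0,0,2]
    - [-0.06,1,0.1,0,0,0,2]
    - [0,0,0,0,0,0,2]

```text
clock: 15.58
eef_pos: [510.5, -79.1, 181.5]
eef_rot: [-3.141, -0.523, 0.142]
wrist_force: [0.3, 0.3, -2.0]
finger_gap: 31.5
```

Emit:
jog_arm:
  increments:
    - [-0.06,1,0.1,0,0,0,2]
    - [-0.06,1,0.1,0,0,0,2]
    - [-0.03,0.5,0.05,0,0,0,2]
    - [0,0,0,0,0,0,2]

```text
clock: 16.08
eef_pos: [514.0, -103.4, 178.7]
eef_rot: [-3.141, -0.523, 0.142]
wrist_force: [0.1, 0.4, -3.0]
finger_gap: 31.8
```

```bash
python3 ov.py x;python3 pl.py
```

```text
t 16.07 [ 514.  -103.4  178.7] [-3.141 -0.523  0.142] F [ 0.1  0.4 -3. ] M [-0.04  0.46  0.02] gap 31.8 q [-0.39  0.08  1.99  0.43  0.66  0.75]
t 16.18 [ 513.9 -102.9  178.8] [-3.141 -0.523  0.143] F [-0.1  0.3 -2.2] M [-0.01  0.48  0.01] gap 31.8 q [-0.39  0.08  1.99  0.43  0.66  0.75]
s 104.2 sleigh x 22.3 z 83.7
```

View pics/x0r.png

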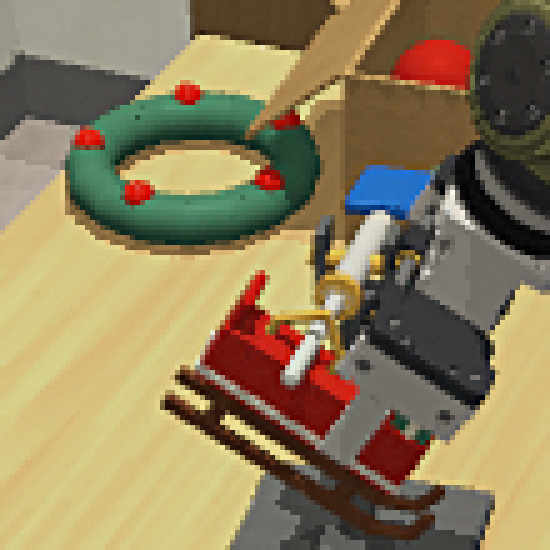

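View pics/x1r.png

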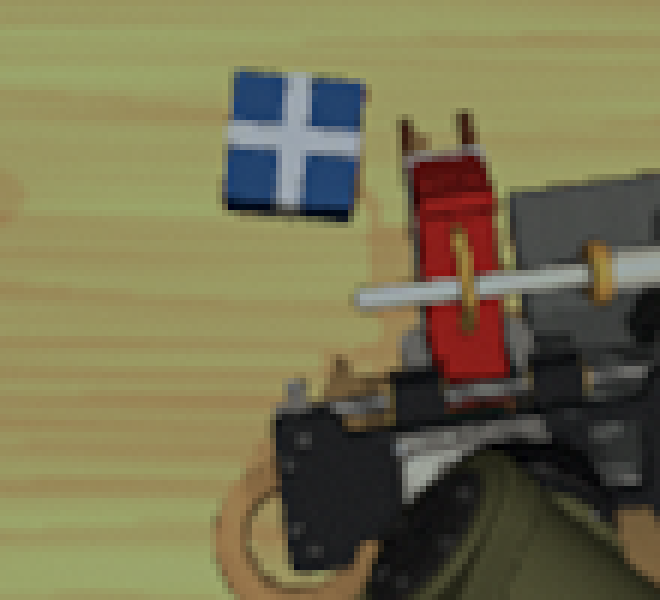

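Emit:
jog_arm:
  increments:
    - [0,0,0.2,0,0,0,2]
    - [0,0,0.2,0,0,0,2]
    - [0,0,0,0,0,0,2]

```text
clock: 16.55
eef_pos: [516.0, -102.5, 175.2]
eef_rot: [-3.141, -0.523, 0.143]
wrist_force: [0.6, 0.2, -1.9]
finger_gap: 31.7
```

```bash
cat > av.py <<'E'
from go import *
F=[];M=[]
for i in range(6):
    camera("top"); s=read_state(); F.append(s["wrist_force"]);M.append(s["moment"])
print("t",s["clock"],s["eef_pos"].round(1),"F",np.mean(F,0).round(2),"M",np.mean(M,0).round(3),"gap",s["finger_gap"].round(1))
E
python3 av.py; python3 pl.py
```

```text
t 16.85 [ 516.  -102.7  175.4] [ 3.142 -0.524  0.143] F [-0.4  0.9 -2.4] M [-0.05  0.43 -0.01] gap 32.0 q [-0.39  0.09  1.99  0.43  0.65  0.75]
s 104.2 sleigh x 22.2 z 87.7Traceback (most recent call last):
  File "av.py", line 5, in <module>
    print("t",s["clock"],s["eef_pos"].round(1),"F",np.mean(F,0).round(2),"M",np.mean(M,0).round(3),"gap",s["finger_gap"].round(1))
                                                                                                         ^^^^^^^^^^^^^^^^^^^^^
AttributeError: 'float' object has no attribute 'round'
```

```bash
sed -i 's/s\["finger_gap"\].round(1)/round(s["finger_gap"],1)/' av.py; python3 av.py
```

```text
t 17.15 [ 516.  -102.7  175.4] F [ 0.13 -0.   -2.12] M [-0.046  0.444 -0.   ] gap 31.9
```

Emit:
jog_arm:
  increments:
    - [0,0,0.1,0,0,0,2]
    - [0,0,0.1,0,0,0,2]
    - [0,0,0,0,0,0,2]

```text
clock: 17.52
eef_pos: [517.0, -102.5, 173.5]
eef_rot: [-3.141, -0.523, 0.143]
wrist_force: [-0.3, 0.3, -3.2]
finger_gap: 31.9
```

```bash
python3 av.py; python3 pl.py
```

```text
t 17.825 [ 517.  -102.5  173.7] F [ 0.17  0.05 -2.42] M [-0.027  0.469  0.013] gap 31.8
t 17.82 [ 517.  -102.5  173.7] [ 3.142 -0.524  0.143] F [-0.5  0.2 -1.9] M [-0.04  0.5   0.05] gap 31.8 q [-0.39  0.09  1.99  0.43  0.64  0.75]
s 104.2 sleigh x 22.2 z 89.7
```

No contact yet, and the held weight is about 2.3 N. I keep lowering in 1 mm steps.

Emit:
jog_arm:
  increments:
    - [0,0,0.1,0,0,0,2]
    - [0,0,0,0,0,0,2]

```text
clock: 18.08
eef_pos: [517.5, -102.5, 172.7]
eef_rot: [-3.142, -0.524, 0.143]
wrist_force: [0.0, 0.3, -2.2]
finger_gap: 31.5
```

```bash
python3 av.py
```

```text
t 18.375 [ 517.5 -102.5  172.8] F [-0.05 -0.07 -1.74] M [-0.043  0.451 -0.014] gap 32.1
```

Emit:
jog_arm:
  increments:
    - [0,0,0.1,0,0,0,2]
    - [0,0,0,0,0,0,2]

```text
clock: 18.62
eef_pos: [518.0, -102.4, 172.1]
eef_rot: [3.141, -0.524, 0.143]
wrist_force: [-4.8, 0.1, 2.3]
finger_gap: 31.8
```

```bash
python3 av.py
```

```text
t 18.925 [ 518.  -102.4  172. ] F [-4.52 -0.44  2.54] M [0.018 0.463 0.048] gap 31.9
```

Emit:
jog_arm:
  increments:
    - [-0.06,0,-0.03,0,0,0,2]
    - [0,0,0,0,0,0,2]

```text
clock: 19.18
eef_pos: [517.2, -102.4, 171.6]
eef_rot: [-3.141, -0.523, 0.143]
wrist_force: [-0.4, 0.7, -1.8]
finger_gap: 31.7
```

```bash
python3 av.py
```

```text
t 19.475 [ 517.3 -102.5  171.8] F [ 0.01 -0.05 -2.3 ] M [-0.046  0.483 -0.017] gap 31.8
```

Emit:
jog_arm:
  increments:
    - [-0.03,0,0.06,0,0,0,2]
    - [0,0,0,0,0,0,2]

```text
clock: 19.73
eef_pos: [517.3, -102.5, 171.1]
eef_rot: [-3.142, -0.524, 0.143]
wrist_force: [-1.1, -0.2, -2.4]
finger_gap: 32.2
```

```bash
python3 av.py
```

```text
t 20.025 [ 517.3 -102.5  171.2] F [-1.09 -0.31 -1.67] M [-0.069  0.537 -0.01 ] gap 31.9
```

Emit:
jog_arm:
  increments:
    - [-0.09,0,0.05,0,0,0,2]
    - [0,0,0,0,0,0,2]

```text
clock: 20.27
eef_pos: [516.7, -102.5, 170.2]
eef_rot: [-3.141, -0.523, 0.143]
wrist_force: [0.4, 0.8, -2.5]
finger_gap: 32.1
```

```bash
python3 av.py
```

```text
t 20.575 [ 516.8 -102.5  170.3] F [ 0.02  0.17 -2.27] M [-0.066  0.458  0.002] gap 31.7
```

Emit:
jog_arm:
  increments:
    - [-0.05,0,0.08,0,0,0,2]
    - [0,0,0,0,0,0,2]

```text
clock: 20.82
eef_pos: [516.9, -102.6, 169.6]
eef_rot: [3.141, -0.524, 0.143]
wrist_force: [-1.8, 0.3, 0.5]
finger_gap: 31.9
```

```bash
python3 av.py;python3 pl.py
```

```text
t 21.125 [ 516.9 -102.6  169.6] F [-0.64  0.14  1.37] M [0.034 0.165 0.025] gap 31.7
t 21.12 [ 516.9 -102.6  169.6] [ 3.141 -0.524  0.143] F [-0.5  0.   2.2] M [0.08 0.08 0.07] gap 31.7 q [-0.39  0.1   1.99  0.44  0.63  0.74]
s 104.1 sleigh x 24.4 z 93.1
```

Emit:
jog_arm:
  increments:
    - [0,0,-0.02,0,0,0,2]
    - [0,0,0,0,0,0,2]

```text
clock: 21.38
eef_pos: [516.8, -102.6, 169.6]
eef_rot: [3.141, -0.524, 0.143]
wrist_force: [-0.0, 0.7, 1.6]
finger_gap: 31.8
```

```bash
python3 av.py; python3 ov.py y
```

```text
t 21.675 [ 516.8 -102.6  169.6] F [0.52 0.31 0.99] M [0.009 0.01  0.004] gap 31.7
t 21.68 [ 516.8 -102.6  169.6] [ 3.142 -0.524  0.143] F [0.5 0.9 0.5] M [-0.01 -0.03  0.02] gap 31.7 q [-0.39  0.1   1.99  0.44  0.63  0.74]
```

View pics/y0r.png

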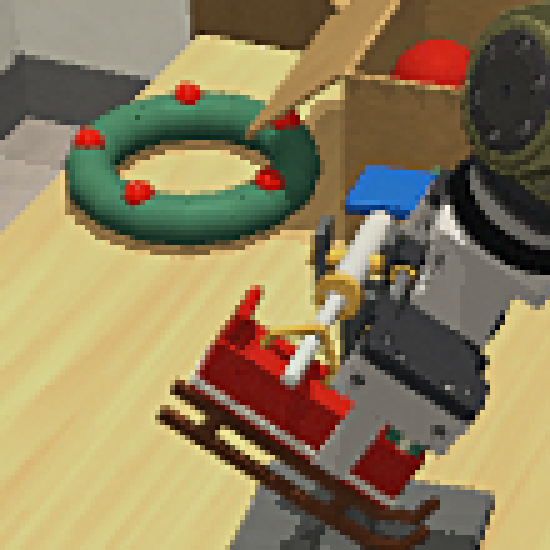

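Emit:
jog_arm:
  increments:
    - [0,0,0,0,0,0,2]
    - [0,0,0,0,0,0,2]
  squeeze: 15

```text
clock: 22.02
eef_pos: [516.8, -102.6, 169.6]
eef_rot: [3.141, -0.524, 0.143]
wrist_force: [1.7, 0.3, 1.3]
finger_gap: 31.8
```

Emit:
jog_arm:
  increments:
    - [0,0,0,0,0,0,2]
    - [0,0,0,0,0,0,2]
    - [0,0,0,0,0,0,2]
    - [0,0,0,0,0,0,2]
  squeeze: 3

```text
clock: 22.52
eef_pos: [516.7, -102.6, 169.5]
eef_rot: [-3.142, -0.524, 0.143]
wrist_force: [1.2, -0.1, 1.7]
finger_gap: 32.1
```

```bash
python3 av.py
```

```text
t 22.825 [ 516.7 -102.6  169.6] F [1.1  0.51 1.91] M [ 0.035 -0.09  -0.001] gap 32.1
```

Emit:
jog_arm:
  increments:
    - [0,0,0,0,0,0,3.3]
    - [0,0,0,0,0,0,3.4]
    - [0,0,0,0,0,0,3.5]
    - [0,0,0,0,0,0,3.6]
    - [0,0,0,0,0,0,3.8]
    - [0,0,0,0,0,0,4]
    - [0,0,0,0,0,0,4.3]
    - [0,0,0,0,0,0,4.6]

```text
clock: 23.82
eef_pos: [516.7, -102.6, 169.5]
eef_rot: [3.142, -0.524, 0.143]
wrist_force: [-0.1, -0.1, 0.1]
finger_gap: 45.6
```

```bash
python3 av.py; python3 ov.py z
```

```text
t 24.125 [ 516.7 -102.6  169.5] F [-0.01  0.   -0.15] M [-0.009  0.23   0.009] gap 46.6
t 24.12 [ 516.7 -102.6  169.5] [ 3.142 -0.524  0.143] F [-0.1  0.4 -0.1] M [ 0.01  0.2  -0.09] gap 46.6 q [-0.39  0.1   1.99  0.44  0.63  0.74]
```

View pics/z0r.png

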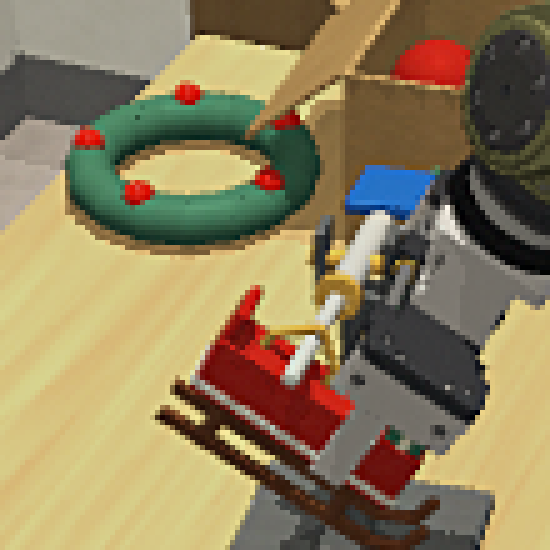

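View pics/z1r.png

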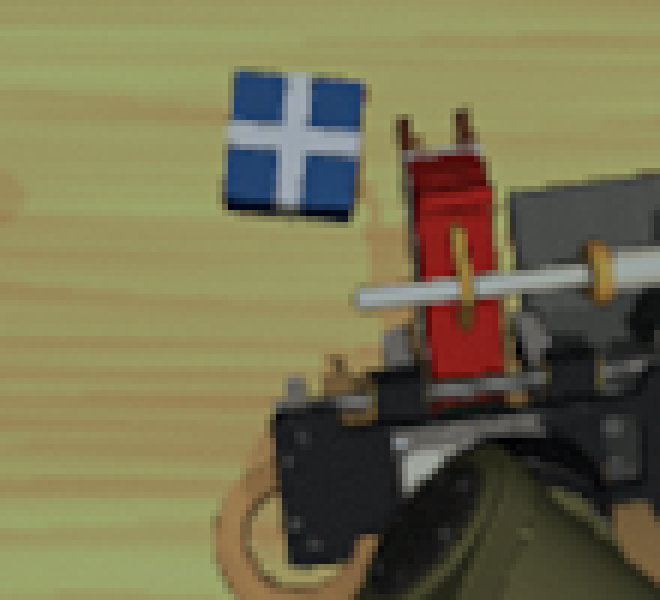

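Emit:
jog_arm:
  increments:
    - [0,0,0,0,0,0,5.2]
    - [0,0,-0.5,0,0,0,5.2]
    - [0,0,-1,0,0,0,5.2]
    - [0,0,-1,0,0,0,5.2]
    - [0,0,-1.5,0,0,0,5.2]
    - [0,0,-1.5,0,0,0,5.2]
    - [0,0,-2,0,0,0,5.2]
    - [0,0,-2,0,0,0,5.2]
    - [0,0,-2,0,0,0,5.2]
    - [0,0,-2,0,0,0,5.2]
    - [0,0,0,0,0,0,5.2]

```text
clock: 25.6
eef_pos: [449.7, -112.5, 288.1]
eef_rot: [3.139, -0.526, 0.144]
wrist_force: [1.0, -0.6, -0.2]
finger_gap: 52.0
```

```bash
python3 av.py; python3 ov.py a1
```

```text
t 25.9 [ 449.9 -112.1  285.8] F [-0.11  0.33 -0.12] M [-0.019  0.236  0.022] gap 51.7
t 25.9 [ 449.9 -112.1  285.8] [-3.141 -0.523  0.143] F [-0.2 -0.7  1.2] M [-0.   0.2 -0. ] gap 51.7 q [-0.48 -0.18  1.97  0.37  0.95  0.79]
```

View pics/a10r.png

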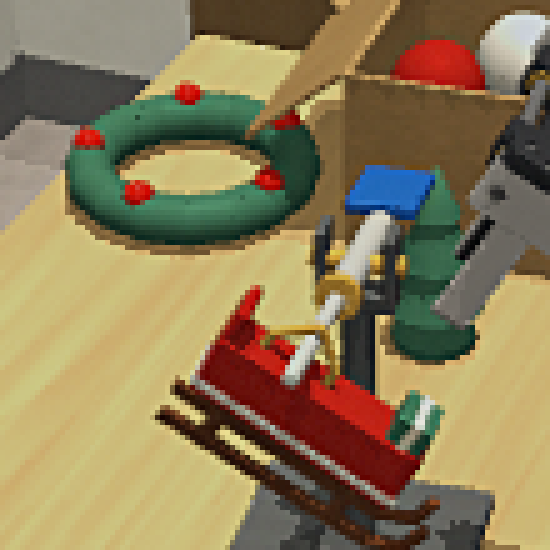

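View pics/a11r.png

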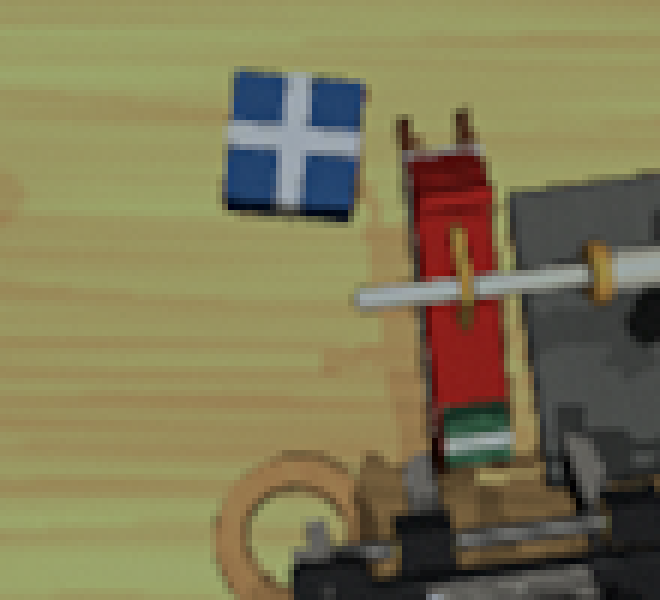

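Emit:
jog_arm:
  increments:
    - [0,0,-2,0,0,0,5.2]
    - [0,0,-2,0,0,0,5.2]
    - [0,0,-2,0,0,0,5.2]
    - [0,0,0,0,0,0,5.2]
    - [0,0,0,0,0,0,5.2]
    - [0,0,0,0,0,0,5.2]
    - [0,0,0,0,0,0,5.2]

```text
clock: 26.88
eef_pos: [420.3, -116.4, 337.9]
eef_rot: [-3.141, -0.523, 0.143]
wrist_force: [0.2, 0.6, 0.7]
finger_gap: 52.1
```

```bash
python3 ov.py b1; python3 - <<'E'
import cv2,numpy as np
from cell import *
from h import *
a=cv2.imread("pics/a10r.png").astype(int);b=cv2.imread("pics/b10r.png").astype(int)
print("sleigh-area diff",abs(a-b)[220:500,150:440].max(-1).mean(), (abs(a-b).max(-1)>60)[220:500,150:430].mean())
p=camera("side"); im=cv2.cvtColor(p["image"],cv2.COLOR_RGB2BGR); cv2.imwrite("pics/end_side.png",im)
p=camera("top"); cv2.imwrite("pics/end_top.png",cv2.cvtColor(p["image"],cv2.COLOR_RGB2BGR))
E
```

```text
t 26.88 [ 420.3 -116.4  337.9] [-3.141 -0.523  0.143] F [0.2 0.6 0.7] M [ 0.01  0.21 -0.04] gap 52.1 q [-0.54 -0.28  1.93  0.36  1.1   0.79]
sleigh-area diff 3.1160714285714284 0.00031887755102040814
```

View pics/end_side.png

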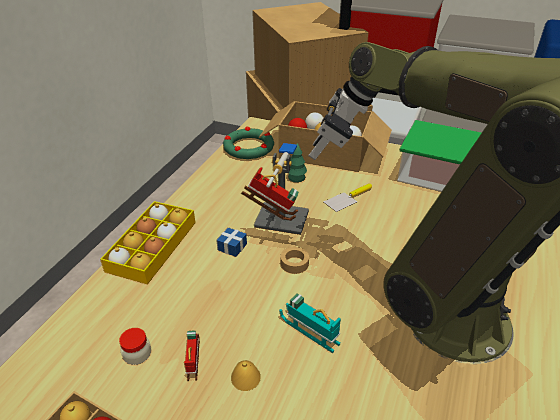

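View pics/end_top.png

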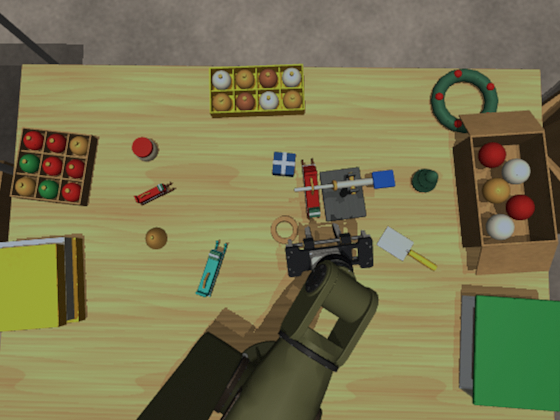

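The sleigh hangs still on the raised peg (side 270,188; top 312,188), the gripper is clear, and the bystanders are where they started.

```bash
python3 -c "
from cell import *
print(sign_off())"
```

```text
the job is handed in; nothing more can be done
None
```

The sleigh is hanging on the raised peg and the job is handed in; the robot clock read about 27 s. `sign_off` reports no verdict.

- **Pressing the pad:** I pressed the blue pad until it stopped giving. In the last step the force rose to 22 N with no further movement. The peg in the pictures matched 0.12 rad to within about a pixel and stayed there after I let go.
- **Hanging the sleigh:** I took the larger red sleigh, tilted it 30° nose-down and threaded its loop along the peg to about 104 mm from the pivot. I lowered it until its roughly 2.3 N weight was off the gripper, then eased the grip and opened slowly. It did not visibly swing.
- **Last checks:** The sleigh did not move between two pictures taken about 1 s apart. The peg is still up, the gripper is clear of everything, and the bystanders are where they started.
- **What disagreed:**
  - The side camera was off by about a pixel (2–3 mm), for peg and loop alike.
  - The loop seated about 2.5 mm further along both sleigh axes than I had computed, so I found the seat by force instead. On the way it briefly touched at about 7 N and I backed off; the peg did not move.
  - The wrist moment read about 0.2 N m after release, with no force showing.

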